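# Fit the lever return spring of a coffee-grinder doser

### The job

The grinder's doser stands upside down on the service mat and its lever return spring is off. Put the spring's hook down through the hole in the lever's raised lug, then stretch the spring, which draws the lever home against its stop, and set its end loop over the brass post so that it stays under the post's head; then let go. Do not overstretch the spring or force the doser, and leave the other things where they are.

Things in the scene. Friction and masses are not known exactly. Their poses are not given: they have to be found in the camera images.
- doser: Grinder doser, fixed, upside down: dark drum 116 mm across under a round grey casting (132 mm across, flat top 60 mm above the origin) with a grey mounting flange (x +52 to +92 mm, 104 mm wide, same top) that carries the brass spring post. Origin: centre of the drum's underside, on the mat; z up; x from the centre to the flange. A round outlet (36 mm, top at 68 mm) stands at x +28, y +32 mm.
- post_slot (a point): Middle of the slot (along doser x) in which the brass spring post is clamped, 84.5 mm above doser's origin, at its x +62, y -34 mm. The post itself stands up to 8 mm from here either way along x, not sideways: find it by sight or feel. From this height: collar 10 mm thick up to -3.5 mm, neck 5 mm thick from there to +3.5 (the loop belongs here), domed head 7.5 mm wide from +3.5 to +7.5.
- lever_pivot (a point): Lever's pivot axis (vertical), at the top face of the lever's flat plate, 73 mm above the doser's origin. A pivot nut 18 mm wide stands 6 mm higher. Axes of the doser. The lever's stop pin (8 mm thick, top 4 mm above here) stands at x -48, y +14 mm.
- lever (a joint): Doser lever: flat steel plate 3 mm thick with a black grip at its outer end (120 mm from the pivot, at 150 degrees from doser x when home); its other end is folded up into a lug with the spring hole. Light friction, 0.05 N m. 0 rad = home, against its stop; grows to 0.6 as it turns clockwise seen from above. It starts away from home; the fitted spring pulls it to 0.
- lever_hole (a point): Centre of the spring hole at the top face of the lever's lug: 7 mm round hole through a 3 mm plate, 24 (x) by 18 mm; moves with the lever. Lever home: at x -43, y -34, z +84 mm in the doser's frame, axes as the doser's. The lug ends 8.5 mm from the hole's centre in +x (towards the post), is folded down at its -x end, and has 8 mm of free space under it.
- spring_grip (a point): Loose steel tension spring, lying on the mat: close-wound coil 60 mm long, 16 mm thick, 60 g. This point: centre of the 30 mm loop-side half of the coil (moves with the loop; hold it here), on the coil's axis, 8 mm above the mat at the start. x: along the coil from hook to loop; z: up as it lies. The coil opens against 3 N plus 0.4 N per mm of stretch and does not bend.
- spring_hook (a point): Tip of the hook: a wire leg 2.8 mm thick, dropping from the coil's axis 62 mm behind spring_grip (unstretched) to this tip 7.8 mm below the axis; 6.4 mm of it is below the wire's bend. Axes as spring_grip; moves with the hook-side half of the coil. Fully hooked, the bend rests on the lug, the tip 6.4 mm below its top; it can turn and tilt in the hole.
- spring_loop (a point): Centre of the closed round loop at the spring's other end, 21 mm ahead of spring_grip: inner diameter 12 mm, wire 2.8 mm, lying flat at the height of the coil's axis; the coil ends 6 mm behind this point. Axes as spring_grip. With the hook in the hole, lever home and the loop hung on the post, the spring is stretched 8 to 25 mm.
- spring_end (a joint): Stretch of the spring in m: 0 = coil closed. Above 0.036 the spring is spoiled; stop at 0.045.
- cup: White cup, 62 mm wide, 58 mm high, a bystander; origin: centre of its underside.
- tamper: Copper-coloured coffee tamper, 58 mm wide, 82 mm high, a bystander; origin: centre of its underside.
- brush: Grinder brush, 170 mm long, lying on the mat, a bystander; origin: under its middle.
- pitcher: Small steel milk pitcher, 76 mm wide, 80 mm high, a bystander; origin: centre of its underside.
Not all that is in view belongs to the job. What is meant by the part that bears spring_grip is not red, and is the smaller of those in its own colour. There is more than one size of the doser; the job needs the smaller.

How it is judged:
On the way, in this order (a step that is already met when the one before it is completed fails the run):
1. the hook's leg is down through the hole in the lever's lug (z of spring_hook in the frame of lever_hole below -0.0038 m and horizontal distance between spring_hook and lever_hole below 0.0055 m), for 0.2 s.
2. the spring is stretched with its loop round the post's neck, below the head, and the lever is home (value of joint spring_end above 0.006 m and value of joint lever below 0.05 rad and z of spring_loop in the frame of doser between 0.079 and 0.088 m and y of spring_loop in the frame of doser between -0.039 and -0.029 m and x of spring_loop in the frame of doser between 0.046 and 0.07 m), for 0.2 s.
At the end, for the whole second after the job is handed in: Hook leg through the lever hole (tip over 3.8 mm below the lug top, within 5.5 mm of its centre), spring stretched over 6 mm, loop round the post neck (centre 79 to 88 mm high, x 46 to 70, y -39 to -29 mm in the doser frame), lever home (under 0.05 rad), spring let go and staying so (all of step 1 and all of step 2); the robot touches nothing.
It fails at once if the spring is stretched by more than 36 mm (value of joint spring_end above 0.036 m).
It fails at once if the spring presses or pulls on the doser, its lever and its post with more than 40 N in all (hook and loop added) (contact force between spring and doser above 40 N).
It fails at once if the robot pushes on the doser with more than 15 N (contact force between any of the fingers, the arm and doser above 15 N).
It fails at once if a bystander is moved by more than 20 mm (distance of any of cup, tamper, brush, pitcher from where it was at the start of the episode above 0.02 m).
It also fails if it takes over 67 s, if anything falls off the work surface, if the arm or the gripper's body presses on something with over 40 N, if the wrist force passes 120 N, or if a joint passes its speed limit or range.

### The arm

A 6-joint arm with a two-finger parallel gripper is mounted at the origin on the work surface. World frame = base frame: x ahead of the robot, y to its left, z up, the work surface at z = 0. Lengths are in m, angles in rad, forces in N, time in s.
With the tool pointing down it reaches from about 0.4 to 0.925 m from the base axis. Payload 12.5 kg.
Tool frame: the origin (TCP) lies midway between the tips of the shut fingers; the grasp point (between the pads) lies 19 mm behind it (ctrl.hold_point_z is the distance from the TCP to the grasp point, in m); z points along the fingers, y is the line along which they close (so a half turn about z gives the same grasp; the last joint's range is limited). The gripper opens to 95 mm and grips with 3 to 60 N. Pads are 20 mm wide; open, the fingers measure 119 mm over their backs; the gripper's body (75 mm by 180 mm) begins 59 mm behind the grasp point.
Start: joints at [1.127, 0.491, 1.559, -0, 1.092, -0.106], TCP at [0.207, 0.59, 0.215] pointing down, gripper open.
Joint ranges: [-3.1, 3.1], [-0.84, 2.19], [0.05, 2.79], [-1.13, 4.28], [0.06, 2.93], [-2.69, 2.69]. Speed limits (rad/s): [2.22, 2.22, 2.79, 3.14, 3.14, 3.14].

### API

Orientations are given as a 3x3 rotation matrix whose columns are the frame's x, y, z axes.
In Python, from workcell import ctrl, grab_frame, camera_model, job gives the robot as it stands. Calls block until the motion is done:
- ctrl.move_to(position, orientation): joint-space move of the TCP to a pose.
- ctrl.movel(position, rotation=None, velocity=0.15, f_stop=None): straight line of the TCP; rotation=None keeps the orientation; velocity is the mean speed in m/s. With f_stop (N) it stops when the force on the tool has changed by that much, and returns True; else False.
- ctrl.movej(angles): joint-space move.
- ctrl.move_gripper(opening): finger opening in m; the grip force is fixed at half the most; returns when the fingers have stopped.
- ctrl.hold(seconds).
- ctrl.ik(position, orientation): joint angles nearest the present ones, or None.
- ctrl.read_state(): the state.
- grab_frame(name): name is "side" or "top"; returns the picture (400x640x3 uint8, red, green, blue); there is no depth.
- camera_model(name): a dict with "K" (3x3 intrinsics, pixels), "rvec" (rotation vector, rad) and "tvec" (3), from world to camera coordinates, as OpenCV has them. Camera axes: x right, y down, z forward; pixel columns grow to the right and rows downward; lengths in m; the calibration is good to about 2 mm. A picture is of the moment at which its call begins. camera_model takes no time and is no camera call.
A pose or a line that the arm cannot do raises ctrl.MotionError and nothing moves.
- job.job_done(): hands the job in; it is judged then, once.
The state is a dict: "clock": time; "joints": joint angles; "joint_velocities": joint speeds; "joint_torque": joint torques, N m; "tcp_pos": TCP position; "orientation": TCP orientation; "force": force on the tool from outside, world axes, zero at the start; "moment": the same for the moment, N m; "opening": finger opening in m; "gripper_force": force on a finger pad.
Only numpy, scipy, OpenCV 4.12 (cv2) and the standard library are available. Lean on these libraries where they do the work, as an engineer would, in place of code of your own. Each camera call takes 0.05 s, during which the arm holds its last target. There are 200 camera calls.

## Working session

There is one attempt and no reset: what is moved stays moved. The work goes in short steps, each a Python script; the robot and the scene stay as the last script left them, time stands still between calls to the robot, and variables do not carry over. Pictures are saved under pics/ and viewed, at most 10 in all, crops included, and the job is handed in when it is done.

```bash
ls; mkdir -p pics; python3 - <<'E'
from workcell import ctrl, grab_frame, camera_model
import cv2, numpy as np
for n in ("top","side"):
    f=grab_frame(n); cv2.imwrite(f"pics/{n}0.png",f[:,:,::-1]); m=camera_model(n)
    R=cv2.Rodrigues(np.array(m["rvec"]))[0]; print(n,np.array(m["K"]).tolist(),"C",-R.T@np.array(m["tvec"]).ravel(),"\n",R)
print(ctrl.read_state()["clock"],ctrl.hold_point_z)
E
```

```text
pics
top [[410.21590860145204, 0.0, 326.8000018541142], [0.0, 410.21590860145204, 200.88636246867193], [0.0, 0.0, 1.0]] C [ 0.43383206 -0.01195275  1.14489178] 
 [[ 0.0167654  -0.99977377 -0.01308934]
 [-0.99915472 -0.01626071 -0.03775499]
 [ 0.0375336   0.01371126 -0.9992013 ]]
side [[367.5217817779358, 0.0, 322.1381200773304], [0.0, 367.5217817779358, 200.76769472213027], [0.0, 0.0, 1.0]] C [ 0.09689085 -0.78436527  0.84470943] 
 [[ 0.89737374 -0.44120177  0.00783364]
 [-0.28612303 -0.59528578 -0.75084516]
 [ 0.33593747  0.67154734 -0.66043182]]
0.1 0.0188
```

View pics/top0.png

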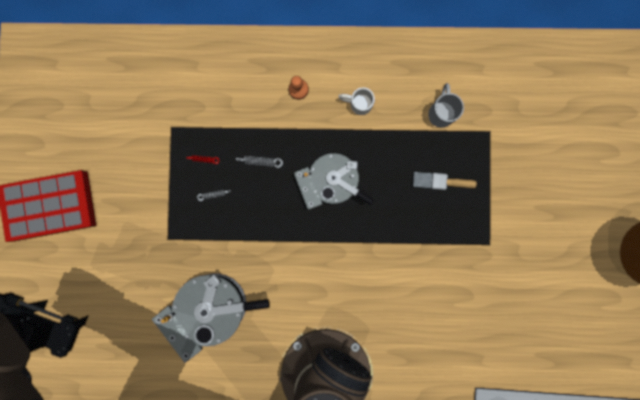

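View pics/side0.png

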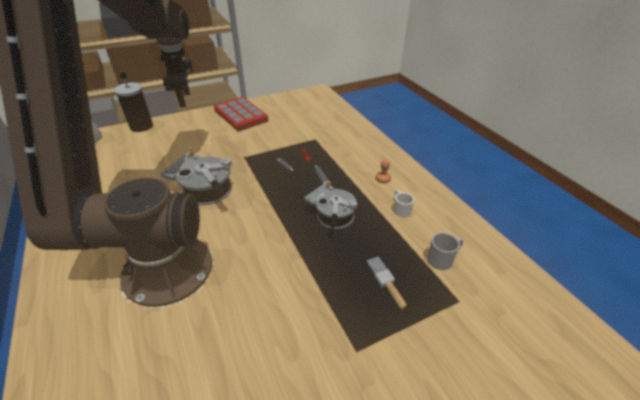

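Top view: the small doser is at about (332,180). The small grey spring is at (213,195), with its loop at the left (200,197) and its hook at the right (230,191). There is also a red spring at (203,159) and a larger grey one at (260,161). I'll zoom in on these.

```bash
python3 - <<'E'
from workcell import grab_frame
import cv2, numpy as np
def avg(n): return np.mean([grab_frame(n).astype(float) for _ in range(4)],0).astype(np.uint8)[:,:,::-1]
T,S=avg("top"),avg("side")
def z(I,x,y,w,h,k): return cv2.resize(I[y:y+h,x:x+w],None,fx=k,fy=k,interpolation=cv2.INTER_CUBIC)
# top doser x290..380,y145..215 k8 -> 720x560
cv2.imwrite("pics/dz.png",z(T,288,146,95,70,8))
a=z(T,190,178,50,30,8); b=z(S,265,145,50,30,8); c=z(S,298,172,100,37,8)
o=np.zeros((240+296,800,3),np.uint8);o[:240,:400]=a;o[:240,400:]=b;o[240:,:]=c
cv2.imwrite("pics/mix.png",o)
E
```

```text
(no output)
```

View pics/dz.png

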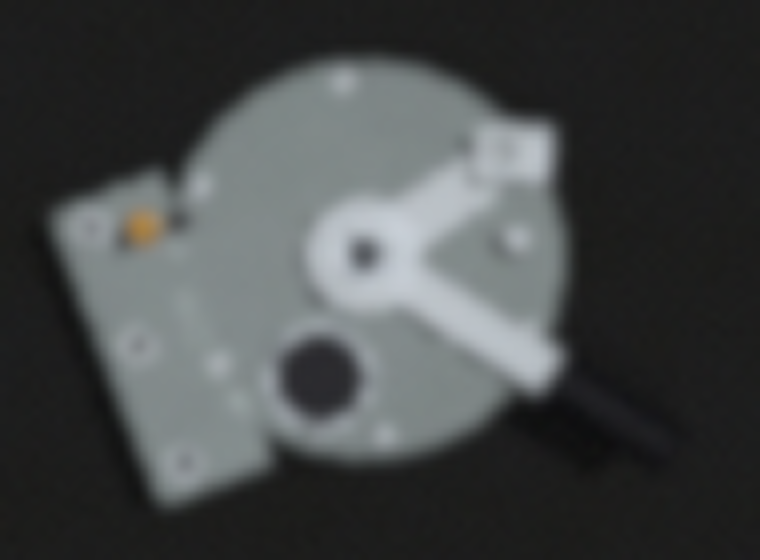

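View pics/mix.png

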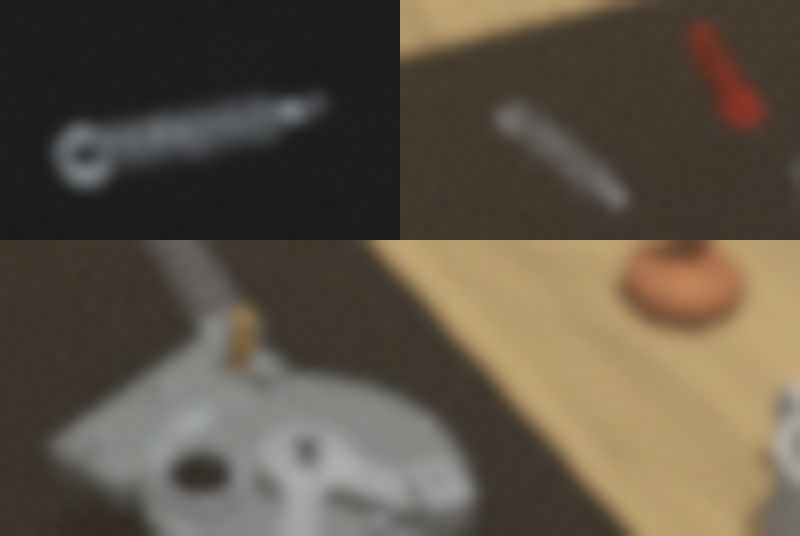

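Top zoom (crop pixels, 8x): post (143,228), pivot nut (365,254), lug hole (505,152), stop pin (517,238), outlet (319,376). In the mix crop the spring loop is at (84,155) and the hook end at (322,100). Next I'll fit the poses.

```bash
cat > h.py <<'E'
import cv2, numpy as np
from scipy.optimize import least_squares
from workcell import ctrl, grab_frame, camera_model, job
def cam(n):
    m=camera_model(n); return np.array(m["K"]),cv2.Rodrigues(np.array(m["rvec"]))[0],np.array(m["tvec"]).ravel()
def proj(n,P):
    K,R,t=cam(n); q=(R@np.atleast_2d(P).T).T+t; q=q@K.T; return q[:,:2]/q[:,2:]
def ray(n,px,z):
    K,R,t=cam(n); d=R.T@np.linalg.inv(K)@np.array([px[0],px[1],1]); C=-R.T@t; return C+d*(z-C[2])/d[2]
def uncrop(p,x0,y0,k): return (np.array(p,float)+.5)/k-.5+[x0,y0]
def Rz(a): c,s=np.cos(a),np.sin(a); return np.array([[c,-s,0],[s,c,0],[0,0,1.]])
E
python3 - <<'E'
from h import *
loc=np.array([[28,32,68],[92,-52,60],[92,52,60],[52,52,60],[0,0,60],[-48,14,77],[0,0,79]])*1e-3
px=uncrop([[319,376],[52,212],[165,508],[272,462],[373,258],[517,238],[365,254]],288,146,8)
def w(p,P): return P@Rz(p[2]).T+[p[0],p[1],0]
f=lambda p:(proj("top",w(p,loc))-px).ravel()
g=ray("top",px[4],.06)
s=least_squares(f,[g[0],g[1],1.9],loss="soft_l1"); p=s.x; print("doser",p,np.round(f(p).reshape(-1,2),2).tolist())
inv=lambda X:(Rz(p[2]).T@(X-[p[0],p[1],0]))*1e3
post=inv(ray("top",uncrop([143,228],288,146,8),.091)); print("post",post)
hole=inv(ray("top",uncrop([505,152],288,146,8),.084)); print("hole",hole,"r",np.hypot(*hole[:2]),"lever",np.arctan2(-34,-43)%(2*np.pi)-np.arctan2(hole[1],hole[0])%(2*np.pi))
gr=inv(ray("top",uncrop([550,370],288,146,8),.073)); print("grip edge ang",np.degrees(np.arctan2(gr[1],gr[0])))
L=ray("top",uncrop([84,155],190,178,8),.008);H=ray("top",uncrop([322,100],190,178,8),.008)
d=L-H; print("spring loop",L,"hook",H,"len",np.hypot(*d[:2]),"yaw",np.arctan2(d[1],d[0]),"cyc",L-.021*d/np.hypot(*d[:2]))
print("side post chk",proj("side",w(p,np.array([[post[0]*1e-3,-.034,.092]]))), "obs",uncrop([243,308-240],298,172,8))
print(uncrop([307,450-240],298,172,8),proj("side",w(p,loc[-1:])), "loop side",proj("side",L),uncrop([512-400,118],265,145,8))
E
```

```text
doser [ 0.53596785 -0.01320337  1.95705433] [[0.32, 0.17], [-0.16, 0.11], [-0.22, -0.38], [0.5, -0.1], [-0.92, 0.05], [0.2, 0.27], [0.1, -0.14]]
post [ 64.49032609 -32.46920978  91.        ]
hole [-53.75419819 -13.8028415   84.        ] r 55.4980383114574 lever 0.4176962272259721
grip edge ang 126.63525901153139
spring loop [0.48179946 0.35690057 0.008     ] hook [0.50230445 0.27425765 0.008     ] len 0.08514873428786585 yaw 1.8140005582344523 cyc [0.48685655 0.33651857 0.008     ]
side post chk [[328.90170407 181.15335641]] obs [327.9375 180.0625]
[335.9375 197.8125] [[337.13304053 197.70388229]] loop side [[280.35002903 159.84359999]] [278.5625 159.3125]
```

```bash
cat >> h.py <<'E'
def tool(yaw,pitch=0.):
    # tool x along spring direction (hook->loop), pitch raises the loop end
    d=Rz(yaw)@np.array([np.cos(pitch),0,np.sin(pitch)]); z=Rz(yaw)@np.array([np.sin(pitch),0,-np.cos(pitch)])
    return np.column_stack([d,np.cross(z,d),z])
def st():
    s=ctrl.read_state(); print("t %.2f"%s["clock"],"tcp",np.round(s["tcp_pos"],4),"F",np.round(s["force"],2),"M",np.round(s["moment"],2),"op %.4f"%s["opening"],"gf %.1f"%s["gripper_force"]); return s
E
python3 - <<'E'
from h import *
print(np.round(ctrl.read_state()["orientation"],2).tolist())
G=np.array([.48686,.33652,0]); yaw=1.814
for y in (yaw,yaw-np.pi): 
    q=ctrl.ik(G+[0,0,.1],tool(y)); print(y,q)
q=[ctrl.ik(G+[0,0,.1],tool(y)) for y in (yaw,yaw-np.pi)]
E
```

```text
[[-0.94, 0.33, -0.0], [0.33, 0.94, -0.0], [0.0, -0.0, -1.0]]
1.814 [ 4.93220330e-01  5.79860801e-01  1.75590086e+00 -4.44089210e-16
  8.05830995e-01  2.50016657e-01]
-1.327592653589793 None
```

```bash
python3 - <<'E'
from h import *
G=np.array([.48686,.33652,0]); R=tool(1.814)
ctrl.move_to(G+[0,0,.08],R); ctrl.move_gripper(.045)
print(ctrl.movel(G+[0,0,.003],velocity=.06,f_stop=6)); st()
ctrl.move_gripper(0.0); st()
ctrl.movel(ctrl.read_state()["tcp_pos"]+np.array([0,0,.1]),velocity=.1); s=st()
# above the hole, spring aligned with lug, hook 15 mm above
D=np.array([.53597,-.01320,0]); yd=1.95705; hole=D+Rz(yd)@np.array([-.05375,-.0138,.084]); y=yd-.418
g=hole+Rz(y)@np.array([.062,0,0]); g[2]=.084+.0078+.012-.005
ctrl.move_to(g+[0,0,.05],tool(y)); ctrl.movel(g,velocity=.1); st()
def avg(n): return np.mean([grab_frame(n).astype(float) for _ in range(4)],0).astype(np.uint8)[:,:,::-1]
T,S=avg("top"),avg("side"); cv2.imwrite("pics/T1.png",T); cv2.imwrite("pics/S1.png",S)
zz=lambda I,x,y,w,h,k: cv2.resize(I[y:y+h,x:x+w],None,fx=k,fy=k,interpolation=cv2.INTER_CUBIC)
o=np.vstack([zz(T,285,145,100,37,8),zz(S,295,175,100,37,8)]); cv2.imwrite("pics/mix1.png",o)
E
```

```text
True
t 4.20 tcp [0.4867 0.3364 0.0033] F [-1.1  -0.79  5.31] M [-0.17  0.07 -0.01] op 0.0451 gf 2.9
t 4.80 tcp [0.4869 0.3365 0.0033] F [ 1.36 -0.18  6.63] M [-0.03 -0.02  0.02] op 0.0147 gf 31.6
t 5.96 tcp [0.4867 0.3364 0.1027] F [-0.83  0.79  0.23] M [-0.04  0.05 -0.05] op 0.0148 gf 30.0
t 7.91 tcp [0.5712 0.0045 0.099 ] F [ 0.14 -0.81  0.46] M [-0.07  0.02 -0.01] op 0.0150 gf 30.0
```

View pics/mix1.png

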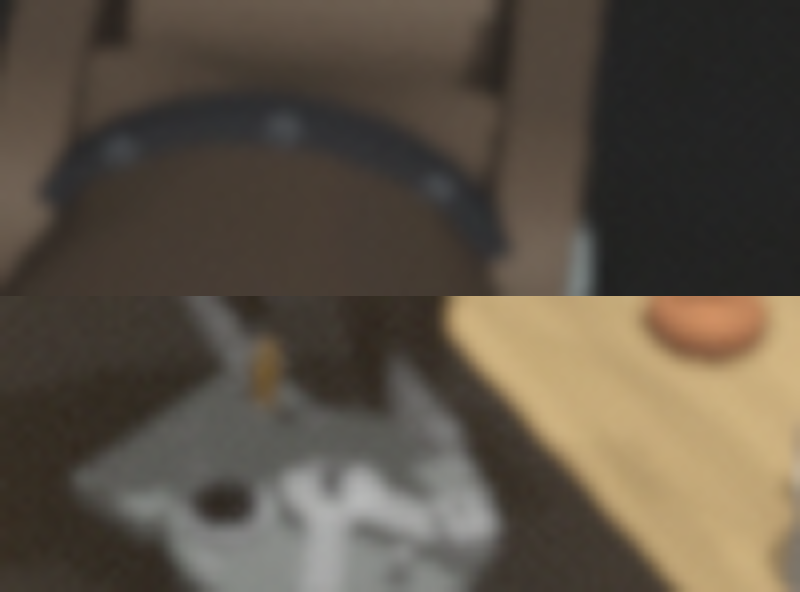

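The top view is blocked by the gripper. In the side view the spring points at the lug, with its end near crop (465,450). I'll back off towards +y so both cameras can see the hook, and measure it in the tool frame.

```bash
python3 - <<'E'
from h import *
s=ctrl.read_state(); p=s["tcp_pos"]; y=1.95705-.418
ctrl.movel(p+np.array([0,0,.03]),velocity=.15); ctrl.movel(np.array([.52,.33,.12]),velocity=.3); s=st()
h=s["tcp_pos"]+Rz(y)@np.array([-.062,0,.007]); l=s["tcp_pos"]+Rz(y)@np.array([.021,0,.007])
def avg(n): return np.mean([grab_frame(n).astype(float) for _ in range(5)],0).astype(np.uint8)[:,:,::-1]
o=[]
for n in ("top","side"):
    I=avg(n); c=np.round(proj(n,h)[0]).astype(int); x0,y0=c[0]-16,c[1]-12
    print(n,x0,y0,"hook axis pred",proj(n,h),"loop",proj(n,l))
    o.append(cv2.resize(I[y0:y0+24,x0:x0+32],None,fx=12,fy=12,interpolation=cv2.INTER_CUBIC))
I=cv2.imread("pics/S1.png"); 
S=cv2.resize(I[215:247,330:362],None,fx=12,fy=12,interpolation=cv2.INTER_CUBIC)
O=np.zeros((384+0+288-80,768,3),np.uint8); O[:288,:384]=o[0];O[:288,384:]=o[1];O=np.vstack([O[:288],np.zeros((300,768,3),np.uint8)]);O[288:588,:384]=S[:300]
O=cv2.convertScaleAbs(O,alpha=1.6); cv2.imwrite("pics/mix2.png",O)
E
```

```text
t 9.91 tcp [0.5201 0.3289 0.1198] F [ 1.15 -0.71 -0.13] M [-0.11 -0.01 -0.06] op 0.0148 gf 30.0
top 205 169 hook axis pred [[221.03210458 180.72498767]] loop [[188.00136898 179.1567923 ]]
side 281 131 hook axis pred [[296.7112663  143.12248939]] loop [[288.62587602 132.12014516]]
```

View pics/mix2.png

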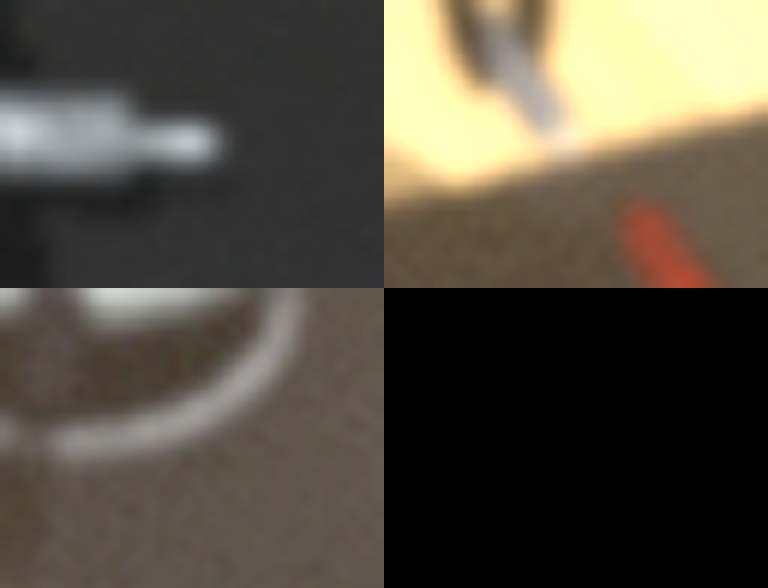

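Top crop: hook end at about (213,142), which is about 3 mm further out than nominal. I'll correct the TCP by the observed hook-to-hole difference, then lower by feel.

```bash
python3 - <<'E'
from h import *
m=.003
loc=np.array([[28,32,68],[92,-52,60],[92,52,60],[52,52,60],[0,0,60],[-48,14,77],[0,0,79]])*1e-3
px=uncrop([[319,376],[52,212],[165,508],[272,462],[373,258],[517,238],[365,254]],288,146,8)
w=lambda p,P: P@Rz(p[2]).T+[p[0],p[1],m]
f=lambda p:(proj("top",w(p,loc))-px).ravel()
p=least_squares(f,[.536,-.0132,1.957],loss="soft_l1").x
ph=ray("top",uncrop([505,152],288,146,8),.084+m); pl=Rz(p[2]).T@(ph-[p[0],p[1],0])
a=np.arctan2(-34,-43)%(2*np.pi)-np.arctan2(pl[1],pl[0])%(2*np.pi)
hole=w(p,(Rz(-a)@np.array([-.043,-.034,.084]))[None])[0]   # on the known radius
post=ray("top",uncrop([143,228],288,146,8),.091+m); print("post loc",Rz(p[2]).T@(post-[p[0],p[1],m]))
print("doser",p,"hole",hole,ph,"lever",a)
s=ctrl.read_state(); t=s["tcp_pos"]
hk=ray("top",uncrop([213,142],205,169,12),t[2]+.0077); off=hk-t; print("hook off (tool yaw frame)",Rz(p[2]-.418).T@off)
y=p[2]-.418; hole=(hole+ph)/2
g=hole-off; g[2]=.125
ctrl.movel(g,tool(y),velocity=.25); g[2]=.093; ctrl.movel(g,velocity=.1); ctrl.hold(.2); st()
g[2]=.081; print(ctrl.movel(g,velocity=.02,f_stop=3)); st()
np.save("g.npy",g); np.save("d.npy",p); np.save("off.npy",Rz(y).T@off)
E
```

```text
post loc [ 0.06439779 -0.03233483  0.091     ]
doser [ 0.53574891 -0.01326823  1.95703536] hole [ 0.56836818 -0.05732482  0.087     ] [ 0.56862207 -0.05766773  0.087     ] lever 0.41795655469378
hook off (tool yaw frame) [-0.06627464 -0.00103568  0.0077    ]
t 12.53 tcp [0.5698 0.0088 0.0936] F [-0.45 -0.21 -0.75] M [-0.08  0.07  0.02] op 0.0148 gf 30.0
False
t 13.28 tcp [0.5695 0.0088 0.0809] F [-0.63 -0.6  -1.52] M [-0.18  0.07  0.01] op 0.0145 gf 30.0
```

```bash
cat >> h.py <<'E'
def pose(hookloc,phi,pitch,s,p=None):
    """TCP pose: hook bend (doser frame, m, z=axis height) , yaw phi rel. doser, pitch, stretch"""
    p=np.load("d.npy"); off=np.load("off.npy"); yaw=p[2]+phi; R=tool(yaw,pitch)
    H=np.array([p[0],p[1],.003])+Rz(p[2])@np.asarray(hookloc)
    # off: hook axis point rel. TCP in level yaw frame -> tool axes (x, -y, -z)
    return H-R@np.array([off[0]-s,-off[1],-off[2]]),R
def crop(n,x,y,w,h,k,name):
    I=np.mean([grab_frame(n).astype(float) for _ in range(4)],0).astype(np.uint8)[:,:,::-1]
    cv2.imwrite(name,cv2.convertScaleAbs(cv2.resize(I[y:y+h,x:x+w],None,fx=k,fy=k,interpolation=cv2.INTER_CUBIC),alpha=1.4))
E
python3 - <<'E'
from h import *
print(np.load("g.npy"))
for a in (.418,.32,.21,.1,0.):
    h=Rz(-a)@np.array([-.043,-.034,0]); h+=Rz(-a)@np.array([.001,0,0]); h[2]=.081+.0077-.003
    P,R=pose(h,-a,0,0.001); 
    if a==.418: print(P); 
    else: ctrl.movel(P,R,velocity=.06)
    s=st()
crop("side",320,190,64,48,12,"pics/s3.png")
E
```

```text
[0.56956456 0.00877783 0.081     ]
[0.56949921 0.01094686 0.081     ]
t 13.28 tcp [0.5695 0.0088 0.0809] F [-0.63 -0.6  -1.52] M [-0.18  0.07  0.01] op 0.0145 gf 30.0
t 13.53 tcp [0.5675 0.014  0.0812] F [ 2.41 -3.38 -0.75] M [-0.57 -0.38  0.17] op 0.0147 gf 30.0
t 13.78 tcp [0.5645 0.0172 0.0813] F [ 3.52 -2.84 -1.72] M [-0.48 -0.61  0.15] op 0.0148 gf 30.0
t 14.04 tcp [0.5608 0.0201 0.0812] F [ 3.33 -1.74 -1.51] M [-0.48 -0.58  0.14] op 0.0148 gf 30.0
t 14.29 tcp [0.5571 0.0224 0.0811] F [ 1.22 -2.71  0.16] M [-0.54 -0.38  0.1 ] op 0.0148 gf 30.0
```

View pics/s3.png

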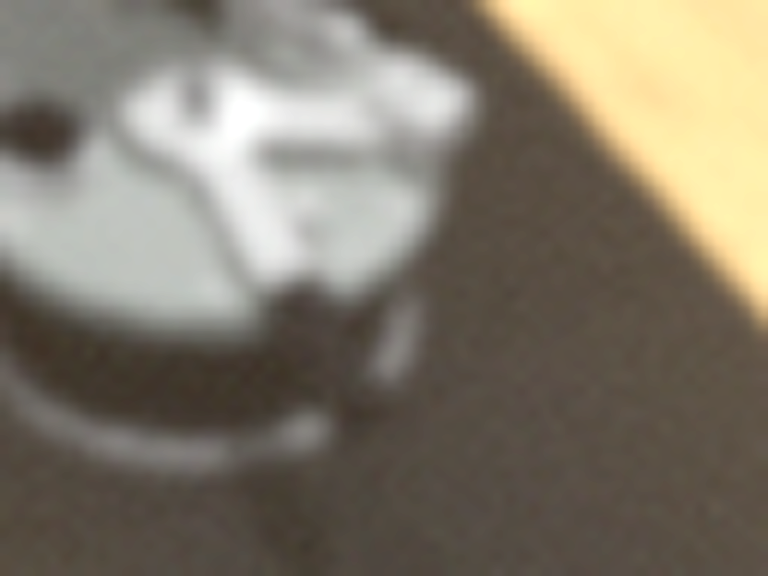

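The lever is home, against its stop, so the hook is in the hole. Now I'll pitch the loop up and stretch in steps, logging the axial force.

```bash
python3 - <<'E'
from h import *
p=np.load("d.npy"); H=[-.041,-.034,.0857]; phi=.0076
ax=Rz(p[2]+phi)@np.array([1,0,0])
for pit,s in [(.12,0),(.12,.004),(.12,.009),(.12,.014),(.12,.019),(.12,.023)]:
    P,R=pose(H,phi,pit,s); ctrl.movel(P,R,velocity=.05); ctrl.hold(.1); F=ctrl.read_state()["force"]
    print(s,"axial %.2f"%(F@ax),np.round(F,2),"lat %.2f"%(F@np.cross([0,0,1],ax)))
st()
P,R=pose(H,phi,.12,.023)
loop=P+R@np.array([.0830-.0663,0.001,-.0077]); print("loop",loop,proj("side",loop), "post head",proj("side",np.array([p[0],p[1],.003])+Rz(p[2])@np.array([.0644,-.0335,.092])))
crop("side",308,162,50,38,15,"pics/s4.png")
E
```

```text
0 axial -3.32 [ 2.54 -2.54  0.52] lat -1.37
0.004 axial -5.63 [ 1.04 -5.67 -0.38] lat 1.22
0.009 axial -6.26 [ 2.88 -5.59 -0.67] lat -0.51
0.014 axial -9.22 [ 4.03 -8.31 -0.33] lat -0.53
0.019 axial -10.25 [ 2.96 -9.87 -1.44] lat 1.05
0.023 axial -11.17 [  4.07 -10.4   -1.82] lat 0.23
t 16.65 tcp [0.548  0.0431 0.0917] F [  4.07 -10.4   -1.82] M [-2.2  -0.83  0.04] op 0.0147 gf 30.0
loop [0.54228238 0.05870425 0.10138646] [[328.80692999 179.08744765]] post head [[328.79139943 180.54761177]]
```

View pics/s4.png

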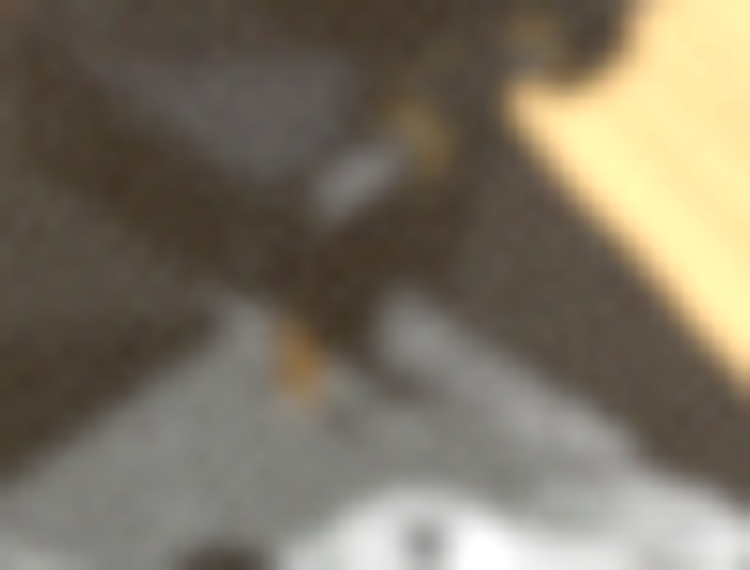

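The near finger hides the loop from the side camera; only the lower part of the post shows, at (300,365). I'll lower by feel.

```bash
python3 - <<'E'
from h import *
p=np.load("d.npy"); H=[-.041,-.034,.0857]; phi=.0076
ax=Rz(p[2]+phi)@np.array([1,0,0])
P,R=pose(H,phi,.12,.0235); ctrl.movel(P,R,velocity=.05); ctrl.hold(.1); st()
P,R=pose(H,phi,-.01,.0227); hit=ctrl.movel(P,R,velocity=.02,f_stop=4); s=st()
print(hit,"target z",P[2],"pitch",np.arcsin(s["orientation"][2][0]),"axial",s["force"]@ax, "loop z doser",(np.array(s["tcp_pos"])+np.array(s["orientation"])@np.array([.0167,.001,-.0077]))[2]-.003)
E
```

```text
t 17.20 tcp [0.5478 0.0435 0.0918] F [  5.29 -11.78  -2.08] M [-2.29 -0.91  0.02] op 0.0151 gf 30.0
t 17.75 tcp [0.5488 0.0417 0.081 ] F [  2.86 -11.31   0.47] M [-2.22 -0.53 -0.16] op 0.0149 gf 30.0
True target z 0.08011065340707599 pitch -0.006732361894407909 axial -11.538775589115653 loop z doser 0.08553903484579653
```

```bash
python3 - <<'E'
from h import *
p=np.load("d.npy"); H=[-.041,-.034,.0857]; phi=.0
ax=Rz(p[2])@np.array([1,0,0])
for s in (.0227,.0215,.0205,.0195,.0185,.0175):
    P,R=pose(H,phi,-.01,s); ctrl.movel(P,R,velocity=.02); ctrl.hold(.1); f=ctrl.read_state()["force"]
    print(s,"axial %.2f lat %.2f z %.2f"%(f@ax,f@np.cross([0,0,1],ax),f[2]))
    if f@ax>-1: break
st()
E
```

```text
0.0227 axial -14.61 lat 0.84 z 1.15
0.0215 axial -11.02 lat 0.57 z 0.74
0.0205 axial -11.20 lat 1.25 z 0.79
0.0195 axial -11.44 lat -0.05 z 0.58
0.0185 axial -11.22 lat 0.48 z 0.73
0.0175 axial -10.14 lat -0.25 z 0.30
t 19.85 tcp [0.5506 0.0382 0.0804] F [ 4.05 -9.3   0.3 ] M [-1.91 -0.74  0.04] op 0.0147 gf 30.0
```

```bash
python3 - <<'E'
from h import *
p=np.load("d.npy"); H=[-.041,-.034,.0857]
ax=Rz(p[2])@np.array([1,0,0])
for s in (.0165,.0155,.0145,.0135,.0125):
    P,R=pose(H,0,-.01,s); ctrl.movel(P,R,velocity=.02); ctrl.hold(.1); f=ctrl.read_state()["force"]
    print(s,"axial %.2f lat %.2f z %.2f"%(f@ax,f@np.cross([0,0,1],ax),f[2]))
    if f@ax>-3: break
st(); crop("side",308,162,50,38,15,"pics/s5.png")
E
```

```text
0.0165 axial -6.39 lat -0.33 z 1.32
0.0155 axial -0.15 lat -1.80 z 3.16
t 20.55 tcp [0.551  0.0372 0.0803] F [1.73 0.54 3.16] M [-0.12 -0.38  0.02] op 0.0145 gf 30.0
```

View pics/s5.png

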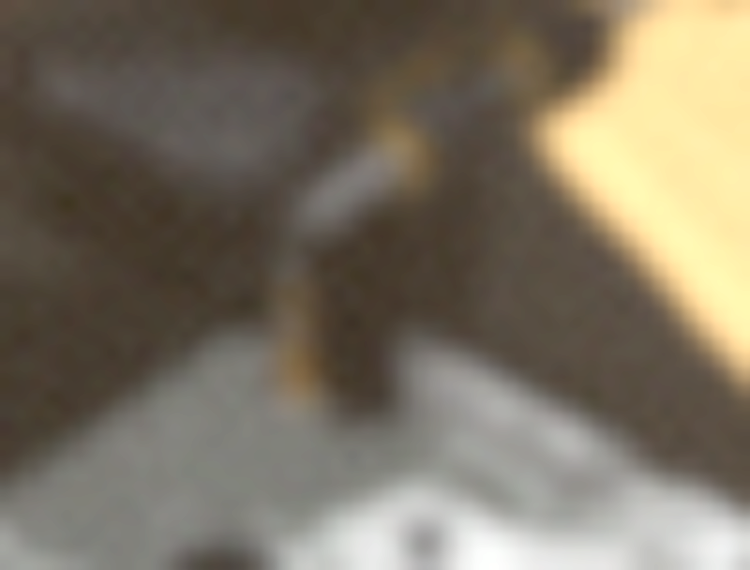

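Force balance reached: the axial force dropped from -11 N to 0 within 2 mm, so the post now carries the loop. I'll release and retreat.

```bash
python3 - <<'E'
from h import *
ctrl.move_gripper(.030); s=st()
t=np.array(s["tcp_pos"]); print(ctrl.movel(t+[0,0,.06],velocity=.06,f_stop=6)); st()
ctrl.movel(t+[0,0,.12],velocity=.15); ctrl.movel(t+[-.05,.25,.16],velocity=.3); st()
T=np.mean([grab_frame("top").astype(float) for _ in range(4)],0).astype(np.uint8)[:,:,::-1]
S=np.mean([grab_frame("side").astype(float) for _ in range(4)],0).astype(np.uint8)[:,:,::-1]
z=lambda I,x,y,w,h,k: cv2.resize(I[y:y+h,x:x+w],None,fx=k,fy=k,interpolation=cv2.INTER_CUBIC)
cv2.imwrite("pics/fin.png",cv2.convertScaleAbs(np.vstack([z(T,290,152,80,36,8),z(S,300,170,80,38,8)]),alpha=1.2))
E
```

```text
t 21.28 tcp [0.5508 0.0368 0.0801] F [-0.15  0.76 -0.4 ] M [-0.06  0.04 -0.02] op 0.0301 gf 0.0
False
t 22.43 tcp [0.5507 0.0368 0.1397] F [0.01 0.19 0.44] M [-0.08  0.01  0.01] op 0.0300 gf 0.0
t 23.99 tcp [0.5008 0.2859 0.2394] F [-0.9   0.44  0.5 ] M [-0.02 -0.01 -0.01] op 0.0302 gf 0.0
```

View pics/fin.png

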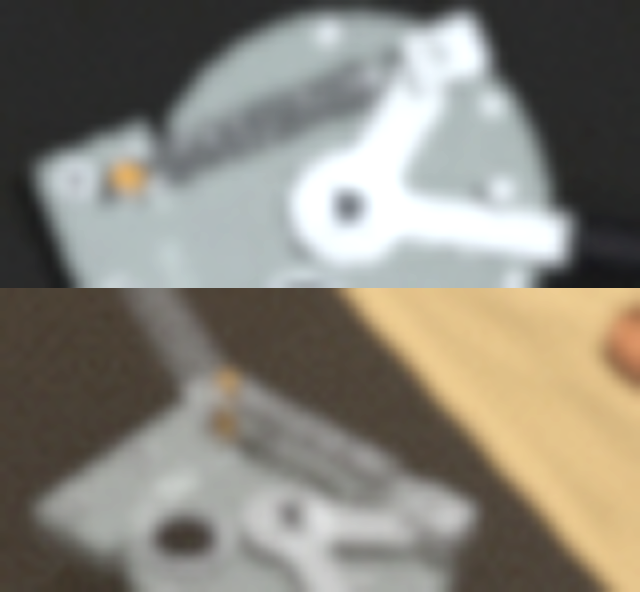

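The spring runs from the lug at (430,55) to the post at (128,178). The post head shows above the loop in the side view at (228,380), and the lever is home. I'm handing in.

```bash
python3 -c "
from h import *
print(job.job_done())"
```

```text
the job is handed in; nothing more can be done
None
```

The spring is hooked in the lever's lug and its loop is round the post's neck under the head, with the lever home and the gripper clear; I handed the job in at about 24 s, but no verdict came back.

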